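Load a fridge-magnet press and index its die slide

ROBOT

A 7-joint arm with a two-finger parallel gripper is mounted at the origin on the work surface. World frame = base frame: x ahead of the robot, y to its left, z up, the work surface at z = 0. Lengths are in m, angles in rad, forces in N, time in s.
With the tool pointing down it reaches from about 0.4 to 0.75 m from the base axis. Payload 19.5 kg.
Tool frame: the origin (TCP) lies at the centre of the arm's flange, where the gripper is bolted on; the fingertips stand 173 mm ahead of it and the grasp point (between the pads) lies 155 mm ahead of it (hold_point_z is the z of the grasp point in the tool frame, in m); z points along the fingers, y is the line along which they close (so a half turn about z gives the same grasp; the last joint's range is limited). The gripper opens to 85 mm and grips with 20 to 120 N. Pads are 22 mm wide; open, the fingers measure 114 mm over their backs; the gripper's body (76 mm by 85 mm) begins 54 mm behind the grasp point. The pads swing forward as they close: fully open they stand 13 mm farther back than shut.
Start: joints at [1.268, 0.707, -0.028, 1.485, 0.022, 0.951, -0.075], TCP at [0.148, -0.556, 0.405] pointing down, gripper open.
Joint ranges: [-2.71, 2.71], [-0.32, 2.16], [-1.57, 1.52], [0, 2.45], [-1.46, 4.6], [0, 2.02], [-2.83, 2.83]. Speed limits (rad/s): [1.89, 1.89, 2.57, 2.57, 3.01, 3.01, 3.01].

INTERFACE

Orientations are given as a rotation vector (axis times angle).
In Python, from rig import sense, camera, camera_model, close_job, hold_point_z gives the robot as it stands. The module is installed in compiled form; this text tells all that it offers.
- The arm moves only by the shell command python3 -m jog 'ROWS'. ROWS is JSON, a list of rows, each an object of numbers: "claw": the opening, from -1 (shut) to 1 (fully open); "tx", "ty", "tz": the shift along the tool's x, y, z scaled (see below); "ax", "ay", "az": the turn, a rotation vector about the tool's x, y, z scaled (see below). In form: [{"claw": .., "tx": .., "ty": .., "tz": .., "ax": .., "ay": .., "az": ..}, ...]. A call has 1 to 20 rows; each row is the pose to reach, as a shift and turn from the pose commanded when the call began, along the tool's axes at that moment; what a row does not reach only later rows make up. The controller multiplies each number of a shift by 0.4 m and each number of a turn by 30 degrees. A row lasts 1/12 s, in which the tool goes at most 41.7 mm and 7.16 degrees, less where a joint would pass 70% of its speed; a pose out of reach is approached as far as the arm can. A call with a number of a shift or a turn outside -1 to 1 is refused whole. A call with a gripper value outside its range is refused whole. The fingers move at their own pace and stop on an object; the grip force is fixed at half the most. Time passes only in rows, so rows that repeat a pose let the fingers close. It gives the time, the measured TCP pose, the force, the opening and the grip force at its end, in the units of the state.
- sense(): the state, without advancing time (a new reading comes with each control period).
- camera(name): name is "scene" or "top"; returns (picture, depth): 384x512x3 uint8, blue, green, red; 384x512 float32, m along the optical axis (not along the pixel's ray), 0 where there is no reading.
- camera_model(name): a dict with "fx", "fy", "cx", "cy" (pixels), "pose" (4x4, takes a point from camera to world coordinates). Camera axes: x right, y down, z forward; pixel columns grow to the right and rows downward; lengths in m; the calibration is good to about 2 mm. A picture is of the moment at which its call begins. camera_model takes no time and is no camera call.
- close_job(): hands the job in; it is judged then, once.
The state is a dict: "t": time; "qpos": joint angles; "qvel": joint speeds; "joint_efforts": joint torques, N m; "tcp_pos": TCP position; "ee_rot": TCP orientation; "force": force on the tool from outside, world axes, zero at the start; "ft_torque": the same for the moment, N m; "width": finger opening in m; "grip_force": force on a finger pad.
Only numpy, scipy, OpenCV 4.12 (cv2) and the standard library are available. Lean on these libraries where they do the work, as an engineer would, in place of code of your own. Each camera call takes 0.05 s, during which the arm holds its last target. There are 200 camera calls.

TASK

Get the fridge-magnet press ready for its second pressing: lay the smaller round magnet back, same side up as it lies on the counter, flat down in the shallow die (the one next to the slide's upright grip) and let go of it. Then take hold of that grip and push the die slide along its rail until you feel its ball click into the notch that puts the shallow die under the press head, and finish there still holding the grip, so that I can pull the lever. Leave the other things on the counter alone.

Things in the scene. Friction and masses are not known exactly. Their poses are not given: they have to be found in the camera images.
- magnet_back: The smaller magnet back: a black plastic disc, 44 mm diameter, 8 mm thick, 18 g, with a thin grey ring magnet showing on top. It lies flat on the counter at a start that varies. Origin: centre of its underside, z up through its top; its yaw means nothing.
- nest (a point): Centre of the nest floor of the shallow die: a dark steel disc 62 mm across, 22 mm high on the die slide; its round nest is 46 mm wide at the floor, 51 mm at the rim, 4 mm deep. Rim 65 mm above the counter; a seated magnet back stands 4 mm above it. Axes as the press: x from its front (robot's side) to its column, y along the rail towards the slide's grip, z up. The deep die is 110 mm to -y.
- head (a point): Centre of the underside of the press head (58 mm steel upper die), fixed, 96 mm above the counter; axes as the nest's. Above it: ram, 56 mm wide overarm (to 260 mm high), then a column 85 to 145 mm to +x and a raised lever 50 to 60 mm to -y. The front (-x) and the +y side are open. The press is bolted down; its place and yaw (within 0.2 rad) vary.
- slide_grip (a point): Upright black plastic grip on a steel tongue at the +y end of the die slide: a rounded block 16 mm in x (the width to pinch), 30 mm in y, 40 mm tall. Origin: centre of its foot on the tongue, 42 mm above the counter; axes as the nest's. Fixed to the slide, 105 mm to +y of the nest's centre; it travels with it.
- die_slide (a joint): Slide travel (m), grows as the grip is pushed to the press's -y, towards the head. 0: notch with the deep die under the head (it starts within 15 mm of it); 0.110: notch with the shallow die there. Rail stops at -0.020 and 0.135. Sliding takes about 2 N; within 4 mm of a notch a spring ball pulls the slide in and centres it, also when let go; pushing it out again takes 10 to 15 N.
- large_back: Bystander: a bigger magnet back of the same look, 59 mm diameter, 9 mm thick, too wide for the nest; it can lie in either of the two places where the smaller one may be, at least 80 mm from it. Origin: centre of underside.
- glazed_bowl: Bystander: small blue glazed bowl, 80 mm across, 40 mm high, at the far side of the counter beyond the slide's grip. Origin: centre of underside.
- terracotta_jar: Bystander: small terracotta jar stuck with souvenir magnets, 100 mm across, 92 mm high, at the far left of the counter. Origin: centre of underside.
Not all that is in view belongs to the job. What is shaped like the magnet_back but brown or yellow is not meant.

How it is judged:
On the way:
1. the magnet back lies flat in the shallow die, let go, with the slide still out from under the head (horizontal distance between magnet_back and nest below 0.003 m and z of magnet_back in the frame of nest between -0.0015 and 0.0015 m and angle between magnet_back's own z axis and vertical below 0.08 rad and contact force between the fingers and magnet_back below 0.1 N and value of joint die_slide below 0.06 m), for 0.2 s.
At the end, for the whole second after the job is handed in: Die slide at rest within 2 mm of the notch (0.110) that puts the shallow die under the head; fingers still holding its grip (over 3 N); smaller magnet back flat in the shallow nest (centre within 3 mm, height 1.5 mm, tilt 0.08 rad), not touched by the fingers (value of joint die_slide between 0.108 and 0.112 m and velocity of joint die_slide between -0.004 and 0.004 m/s and contact force between the fingers and slide_grip_block above 3 N and horizontal distance between magnet_back and nest below 0.003 m and z of magnet_back in the frame of nest between -0.0015 and 0.0015 m and angle between magnet_back's own z axis and vertical below 0.08 rad and contact force between the fingers and magnet_back below 0.1 N); the arm keeps its last pose, push and grip.
It fails at once if a bystander (large back, bowl, jar) is moved more than 20 mm (distance of any of large_back, glazed_bowl, terracotta_jar from where it was at the start of the episode above 0.02 m).
It also fails if it takes over 59 s, if anything falls off the work surface, if the arm or the gripper's body presses on something with over 40 N, if the wrist force passes 120 N, or if a joint passes its speed limit or range.

## Working session

There is one attempt and no reset: what is moved stays moved. The work goes in short steps, Python scripts to look and compute and a shell command to move; the robot and the scene stay as the last step left them, time stands still between calls to the robot, and variables do not carry over. Pictures are saved under pics/ and viewed, at most 13 in all, crops included, and the job is handed in when it is done.

```bash
mkdir -p pics
python3 - <<'E'
from rig import *
import cv2,numpy as np
s=sense();print(s,hold_point_z)
for n in("scene","top"):
    p,d=camera(n);cv2.imwrite(f"pics/{n}0.png",p);np.save(f"pics/{n}0.npy",d);m=camera_model(n);print(n,m['fx'],m['fy'],m['cx'],m['cy'],np.round(m['pose'],4).tolist())
E
```

```text
{'t': 0.0, 'qpos': array([ 1.26828721,  0.7070794 , -0.02759064,  1.48498638,  0.02203735,
        0.95086535, -0.07546662]), 'qvel': array([-8.66921706e-05, -2.04342076e-04, -6.03857423e-04,  1.65387522e-03,
        6.63883960e-04,  9.42270118e-04, -4.09121853e-04]), 'joint_efforts': array([ 2.87670409e-04, -8.83216882e+01,  1.23463254e+00, -2.36163515e+01,
        1.68871006e-02,  6.58177858e-03,  1.60850703e-05]), 'tcp_pos': array([ 0.14824522, -0.55549159,  0.40424413]), 'ee_rot': array([-3.11390648e+00, -4.08440440e-01,  3.33733747e-04]), 'force': array([-0.46504973,  0.35026346,  0.14377427]), 'ft_torque': array([ 0.00164438, -0.03963167,  0.01141019]), 'grip_force': 0.0, 'width': 0.08535641881970496} 0.1547
scene 444.9579396357634 444.9579396357634 253.76288556187342 195.168950919654 [[-0.2542, 0.645, -0.7207, 1.2728], [0.9671, 0.177, -0.1827, 0.3101], [0.0097, -0.7434, -0.6688, 0.7303], [0.0, 0.0, 0.0, 1.0]]
top 358.0919891362795 358.0919891362795 257.543859011491 189.5667907135098 [[0.0137, -0.9777, 0.2096, 0.3805], [-0.9999, -0.0138, 0.0011, 0.1002], [0.0018, -0.2096, -0.9778, 0.8993], [0.0, 0.0, 0.0, 1.0]]
```

View pics/scene0.png

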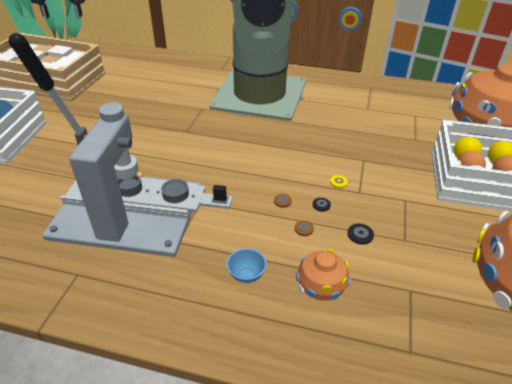

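View pics/top0.png

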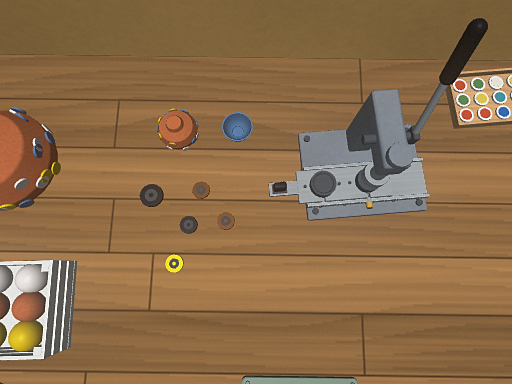

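The scene view shows the press at left, its shallow die at (175,190), the grip at (220,193), the small black back at (321,204) and the large one at (361,233). In the top view the small back is at (189,225), the large one at (151,195), the shallow die at (322,183) and the grip at (280,187).

```bash
cat > h.py <<'E'
from rig import *
import cv2,numpy as np
def ray(n,uv,z):
    m=camera_model(n);P=np.array(m['pose'])
    uv=np.atleast_2d(np.array(uv,float))
    d=np.c_[(uv[:,0]-m['cx'])/m['fx'],(uv[:,1]-m['cy'])/m['fy'],np.ones(len(uv))]@P[:3,:3].T
    o=P[:3,3];return o+d*((z-o[2])/d[:,2])[:,None]
def cloud(n,d):
    m=camera_model(n);P=np.array(m['pose']);v,u=np.mgrid[:384,:512]
    c=np.stack([(u-m['cx'])/m['fx']*d,(v-m['cy'])/m['fy']*d,d],-1)
    return c@P[:3,:3].T+P[:3,3]
def blob(p,box,thr):
    x0,y0,x1,y1=box;g=p[y0:y1,x0:x1].max(2)
    k=(g<thr).astype(np.uint8);k=cv2.morphologyEx(k,cv2.MORPH_CLOSE,np.ones((3,3),np.uint8))
    c,_=cv2.findContours(k,cv2.RETR_EXTERNAL,cv2.CHAIN_APPROX_NONE)
    c=max(c,key=cv2.contourArea);return c[:,0,:]+[x0,y0]
E
python3 - <<'E'
from h import *
np.set_printoptions(precision=4,suppress=True)
p={n:cv2.imread(f"pics/{n}0.png") for n in("scene","top")}
D={n:np.load(f"pics/{n}0.npy") for n in p}
B={'top':dict(small=((175,210,204,240),90),large=((135,178,168,212),90),die=((305,165,342,203),100),grip=((268,178,292,198),60)),
'scene':dict(small=((308,193,335,216),90),large=((343,220,378,248),90),die=((157,174,193,206),100),grip=((208,180,232,205),60))}
Z=dict(small=.008,large=.009,die=.065,grip=.082)
out=[]
for n in p:
    C=cloud(n,D[n])
    for o,(b,t) in B[n].items():
        c=blob(p[n],b,t);q=ray(n,c,Z[o])[:,:2].astype(np.float32)
        (e,r)=cv2.minEnclosingCircle(q); el=cv2.fitEllipse(q)
        k=np.zeros((384,512),np.uint8);cv2.drawContours(k,[c.reshape(-1,1,2)],-1,1,-1)
        w=C[k>0];
        print(n,o,'c',np.array(e),'r',round(r,4),'ell',np.round(el[0],4),np.round(el[1],4),'px',cv2.boundingRect(c),'depth med',np.median(w,0),'zmax',np.percentile(w[:,2],95))
        top=w[w[:,2]>np.percentile(w[:,2],95)-.006];print('   top pts',len(top),top[:,:2].min(0),top[:,:2].max(0),top[:,:2].mean(0))
for n,(b) in (('top',(255,150,435,210)),('scene',(20,90,270,270))):
    x0,y0,x1,y1=b
    cv2.imwrite(f"pics/c_{n}.png",cv2.resize(p[n][y0:y1,x0:x1],None,fx=3 if n=='scene' else 4,fy=3 if n=='scene' else 4))
E
```

```text
scene small c [0.4825 0.2749] r 0.0227 ell [0.4826 0.2752] [0.0394 0.0433] px (313, 198, 17, 13) depth med [0.4832 0.2752 0.0077] zmax 0.010299694009770198
   top pts 175 [0.459  0.2555] [1.2728 0.3101] [0.4864 0.2753]
scene large c [0.5554 0.3728] r 0.0305 ell [0.5555 0.373 ] [0.0547 0.0593] px (348, 224, 26, 20) depth med [0.5566 0.3731 0.009 ] zmax 0.0113406946154045
   top pts 397 [0.524  0.3455] [0.582  0.4011] [0.5554 0.3729]
scene die c [ 0.5969 -0.0422] r 0.0288 ell [ 0.6026 -0.0388] [0.0417 0.0523] px (163, 189, 25, 14) depth med [ 0.6027 -0.0399  0.0553] zmax 0.0642118281066881
   top pts 59 [ 0.5746 -0.0698] [ 0.609  -0.0233] [ 0.5995 -0.0412]
scene grip c [0.5868 0.0586] r 0.0256 ell [0.587  0.0586] [0.0273 0.0514] px (214, 186, 12, 15) depth med [0.5732 0.0531 0.0691] zmax 0.08120979296406175
   top pts 56 [0.5611 0.0406] [0.5755 0.0658] [0.5701 0.0528]
top small c [0.4808 0.2726] r 0.0226 ell [0.4804 0.2725] [0.0418 0.0428] px (180, 216, 18, 18) depth med [0.481  0.2724 0.0082] zmax 0.010667725642601166
   top pts 232 [0.4591 0.2533] [0.5014 0.2937] [0.4806 0.273 ]
top large c [0.5522 0.3646] r 0.036 ell [0.5528 0.3687] [0.0552 0.064 ] px (140, 184, 28, 23) depth med [0.5527 0.3695 0.0093] zmax 0.012392507265329875
   top pts 406 [0.3805 0.1002] [0.5824 0.3997] [0.5521 0.3687]
top die c [ 0.5818 -0.0584] r 0.0402 ell [ 0.5788 -0.0555] [0.0671 0.0682] px (310, 168, 32, 30) depth med [ 0.5781 -0.0553  0.0621] zmax 0.06688569529497868
   top pts 413 [ 0.5477 -0.0864] [ 0.6077 -0.0262] [ 0.5777 -0.0556]
top grip c [0.5637 0.0499] r 0.017 ell [0.5638 0.0494] [0.0211 0.0337] px (273, 182, 14, 10) depth med [0.5647 0.0487 0.0811] zmax 0.08425318504155571
   top pts 76 [0.3805 0.0344] [0.5748 0.1002] [0.5646 0.0492]
```

View pics/c_top.png

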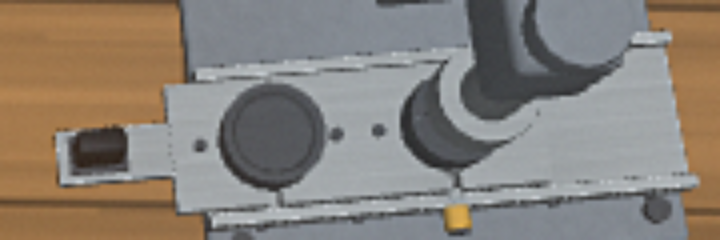

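View pics/c_scene.png

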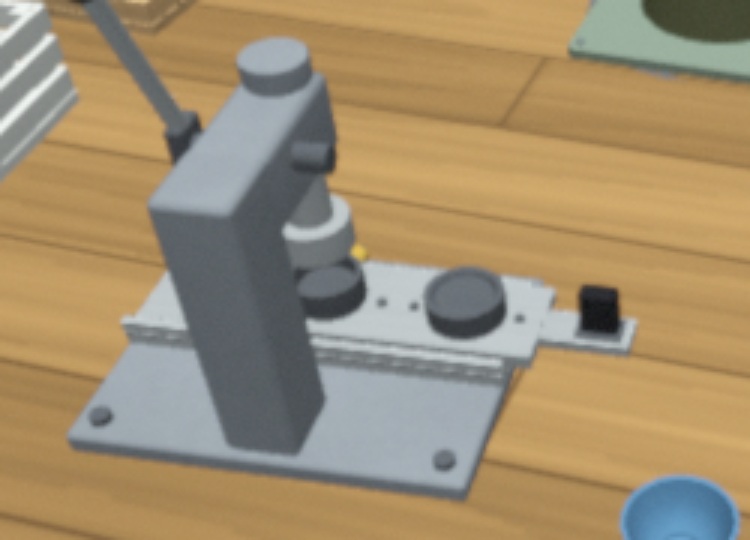

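The top crop shows the shallow die at (272,135) in the crop, the grip at (98,147), and the deep die near the yellow index mark at (457,218). The scene crop shows the nest empty at (465,300) and the lever rising away to -y. I'll refine the die and grip from depth and check that the arm clears the lever.

```bash
cat >> h.py <<'E'
from scipy.spatial.transform import Rotation as R
np.set_printoptions(precision=4,suppress=True)
def go(x,y,z,h):
    "numbers for one call: shift along tool axes, turn to heading h tool-down"
    s=sense();R0=R.from_rotvec(s['ee_rot']);T=R.from_matrix(np.array([[np.cos(h),np.sin(h),0],[np.sin(h),-np.cos(h),0],[0,0,-1]]))
    t=R0.inv().apply(np.array([x,y,z])-s['tcp_pos'])/.4
    a=(R0.inv()*T).as_rotvec()/np.radians(30)
    print('t',np.round(t,4),'a',np.round(a,4))
E
python3 - <<'E'
from h import *
for n in("scene","top"):
    C=cloud(n,np.load(f"pics/{n}0.npy"))
    def sel(x0,x1,y0,y1,z0,z1):
        return C[(C[...,0]>x0)&(C[...,0]<x1)&(C[...,1]>y0)&(C[...,1]<y1)&(C[...,2]>z0)&(C[...,2]<z1)]
    w=sel(.53,.65,-.1,-.01,.0625,.069)
    e,r=cv2.minEnclosingCircle(w[:,:2].astype(np.float32));h=cv2.fitEllipse(cv2.convexHull(w[:,:2].astype(np.float32)))
    print(n,'die',len(w),np.array(e),r,h,w[:,2].mean())
    w=sel(.54,.60,.02,.08,.078,.086);print('grip',len(w),w.min(0),w.max(0),w.mean(0),cv2.minAreaRect(w[:,:2].astype(np.float32)))
    w=sel(.50,.65,-.25,-.0,.040,.046);print('slide',len(w),cv2.minAreaRect(w[:,:2].astype(np.float32)))
    w=sel(.45,1.1,-.6,.1,.27,.9);print('lever',len(w),w.min(0) if len(w) else 0,w.max(0) if len(w) else 0)
    w=sel(.45,1.1,-.6,.1,.2,.9);print('hi',len(w),w.min(0) if len(w) else 0,w.max(0) if len(w) else 0)
go(.40,-.36,.45,.74)
E
```

```text
scene die 158 [ 0.5774 -0.0533] 0.03202652931213379 ((0.5776180624961853, -0.053888846188783646), (0.060068558901548386, 0.06335975974798203), 109.08287811279297) 0.06399918860326373
grip 60 [0.5601 0.037  0.0781] [0.5758 0.0642 0.0828] [0.5684 0.0507 0.0804] ((0.5678486824035645, 0.050563111901283264), (0.015510131604969501, 0.027167607098817825), 0.8417598009109497)
slide 1080 ((0.5805764198303223, -0.08673189580440521), (0.11211633682250977, 0.17312374711036682), 0.012230250984430313)
lever 1341 [ 0.6547 -0.2195  0.2702] [ 0.7325 -0.1942  0.4573]
hi 4289 [ 0.5656 -0.2195  0.2   ] [ 0.7361 -0.1061  0.4573]
top die 277 [ 0.5783 -0.0556] 0.031234927475452423 ((0.5782681107521057, -0.05557451397180557), (0.0605134591460228, 0.061412978917360306), 61.66002655029297) 0.06480662863897135
grip 82 [0.5598 0.0344 0.0781] [0.575  0.0628 0.0851] [0.5674 0.0485 0.0817] ((0.5675520300865173, 0.04853195697069168), (0.015247010625898838, 0.028340185061097145), 1.0638502836227417)
slide 1863 ((0.5764532089233398, -0.1217375248670578), (0.11616158485412598, 0.24932724237442017), 4.879248142242432)
lever 1615 [ 0.6525 -0.2226  0.2703] [ 0.7298 -0.1966  0.4602]
hi 4830 [ 0.5652 -0.2226  0.2   ] [ 0.7328 -0.1077  0.4602]
t [ 0.7341 -0.3101 -0.114 ] a [-0.0018 -0.0004 -0.9153]
```

```bash
python3 -m jog '[{"claw":1,"tx":0.734,"ty":-0.31,"tz":-0.114,"az":-0.915},{"claw":0.5,"tx":0.734,"ty":-0.31,"tz":-0.114,"az":-0.915},{"claw":0.5,"tx":0.734,"ty":-0.31,"tz":-0.114,"az":-0.915},{"claw":0.5,"tx":0.734,"ty":-0.31,"tz":-0.114,"az":-0.915},{"claw":0.5,"tx":0.734,"ty":-0.31,"tz":-0.114,"az":-0.915},{"claw":0.5,"tx":0.734,"ty":-0.31,"tz":-0.114,"az":-0.915},{"claw":0.5,"tx":0.734,"ty":-0.31,"tz":-0.114,"az":-0.915},{"claw":0.5,"tx":0.734,"ty":-0.31,"tz":-0.114,"az":-0.915},{"claw":0.5,"tx":0.734,"ty":-0.31,"tz":-0.114,"az":-0.915},{"claw":0.5,"tx":0.734,"ty":-0.31,"tz":-0.114,"az":-0.915}]'; python3 -c "
from h import *
go(.40,-.05,.45,.90)"
```

```text
t [ 0.9339 -1.0589 -0.1133] a [-0.0018 -0.0005 -1.2209]validation failed for argument at $[0]...
```

```bash
python3 -m jog '[{"claw":1,"tx":0.734,"ty":-0.31,"tz":-0.114,"ax":0,"ay":0,"az":-0.915},{"claw":0.5,"tx":0.734,"ty":-0.31,"tz":-0.114,"ax":0,"ay":0,"az":-0.915},{"claw":0.5,"tx":0.734,"ty":-0.31,"tz":-0.114,"ax":0,"ay":0,"az":-0.915},{"claw":0.5,"tx":0.734,"ty":-0.31,"tz":-0.114,"ax":0,"ay":0,"az":-0.915},{"claw":0.5,"tx":0.734,"ty":-0.31,"tz":-0.114,"ax":0,"ay":0,"az":-0.915},{"claw":0.5,"tx":0.734,"ty":-0.31,"tz":-0.114,"ax":0,"ay":0,"az":-0.915},{"claw":0.5,"tx":0.734,"ty":-0.31,"tz":-0.114,"ax":0,"ay":0,"az":-0.915},{"claw":0.5,"tx":0.734,"ty":-0.31,"tz":-0.114,"ax":0,"ay":0,"az":-0.915},{"claw":0.5,"tx":0.734,"ty":-0.31,"tz":-0.114,"ax":0,"ay":0,"az":-0.915},{"claw":0.5,"tx":0.734,"ty":-0.31,"tz":-0.114,"ax":0,"ay":0,"az":-0.915}]'; python3 -c "
from h import *
go(.40,-.02,.45,.90)"
```

```text
t: 0.93
tcp_pos: [0.401, -0.359, 0.4501]
ee_rot: [-2.927, -1.14, -0.0]
force: [-0.5, -0.4, -0.1]
width: 0.0637
grip_force: 0.0
t [ 0.5713 -0.6261  0.0007] a [-0.0006 -0.0004 -0.3006]
```

```bash
python3 -m jog '[{"claw":0.5,"tx":0.571,"ty":-0.626,"tz":0,"ax":0,"ay":0,"az":0.4},{"claw":0.5,"tx":0.571,"ty":-0.626,"tz":0,"ax":0,"ay":0,"az":0.4},{"claw":0.5,"tx":0.571,"ty":-0.626,"tz":0,"ax":0,"ay":0,"az":0.4},{"claw":0.5,"tx":0.571,"ty":-0.626,"tz":0,"ax":0,"ay":0,"az":0.4},{"claw":0.5,"tx":0.571,"ty":-0.626,"tz":0,"ax":0,"ay":0,"az":0.4},{"claw":0.5,"tx":0.571,"ty":-0.626,"tz":0,"ax":0,"ay":0,"az":0.4},{"claw":0.5,"tx":0.571,"ty":-0.626,"tz":0,"ax":0,"ay":0,"az":0.4},{"claw":0.5,"tx":0.571,"ty":-0.626,"tz":0,"ax":0,"ay":0,"az":0.4},{"claw":0.5,"tx":0.571,"ty":-0.626,"tz":0,"ax":0,"ay":0,"az":0.4},{"claw":0.5,"tx":0.571,"ty":-0.626,"tz":0,"ax":0,"ay":0,"az":0.4}]'; python3 -c "
from h import *
go(.4815,.274,.30,.095)"
```

```text
t: 1.77
tcp_pos: [0.3996, -0.0196, 0.4503]
ee_rot: [-3.03, -0.828, 0.0]
force: [-0.4, -0.6, -1.3]
width: 0.0642
grip_force: 0.0
t [ 0.5496 -0.5278  0.3759] a [-0.0007  0.0002  0.8376]
```

```bash
python3 -m jog '[{"claw":0.5,"tx":0.55,"ty":-0.528,"tz":0.376,"ax":0,"ay":0,"az":0.838},{"claw":0.5,"tx":0.55,"ty":-0.528,"tz":0.376,"ax":0,"ay":0,"az":0.838},{"claw":0.5,"tx":0.55,"ty":-0.528,"tz":0.376,"ax":0,"ay":0,"az":0.838},{"claw":0.5,"tx":0.55,"ty":-0.528,"tz":0.376,"ax":0,"ay":0,"az":0.838},{"claw":0.5,"tx":0.55,"ty":-0.528,"tz":0.376,"ax":0,"ay":0,"az":0.838},{"claw":0.5,"tx":0.55,"ty":-0.528,"tz":0.376,"ax":0,"ay":0,"az":0.838},{"claw":0.5,"tx":0.55,"ty":-0.528,"tz":0.376,"ax":0,"ay":0,"az":0.838},{"claw":0.5,"tx":0.55,"ty":-0.528,"tz":0.376,"ax":0,"ay":0,"az":0.838},{"claw":0.5,"tx":0.55,"ty":-0.528,"tz":0.376,"ax":0,"ay":0,"az":0.838},{"claw":0.5,"tx":0.55,"ty":-0.528,"tz":0.376,"ax":0,"ay":0,"az":0.838},{"claw":0.5,"tx":0.55,"ty":-0.528,"tz":0.376,"ax":0,"ay":0,"az":0.838}]'; python3 -c "
from h import *
go(.4815,.274,.18,.095)
p,d=camera('scene');cv2.imwrite('pics/s1.png',cv2.resize(p[40:260,230:430],None,fx=3,fy=3,interpolation=cv2.INTER_CUBIC)[:600])"
```

```text
t: 2.68
tcp_pos: [0.4835, 0.2707, 0.2994]
ee_rot: [3.137, 0.141, -0.001]
force: [-0.2, -0.5, -0.3]
width: 0.0637
grip_force: 0.0
t [-0.0039 -0.009   0.2986] a [ 0.0027  0.0013 -0.0094]
```

View pics/s1.png

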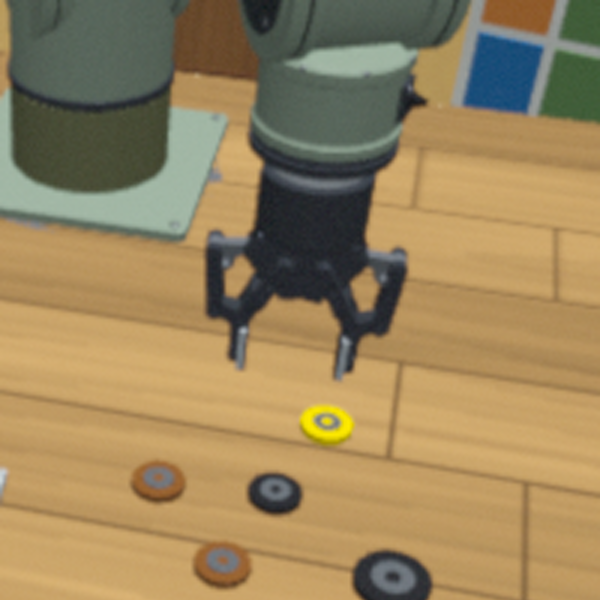

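The gripper is above the small back with its tips at about crop (240,365) and (340,375), and the disc is at (275,492). Next it goes down around the disc.

```bash
python3 -m jog '[{"claw":0.3,"tx":0,"ty":0,"tz":0.1,"ax":0,"ay":0,"az":0},{"claw":0.3,"tx":0,"ty":0,"tz":0.2,"ax":0,"ay":0,"az":0},{"claw":0.3,"tx":0,"ty":0,"tz":0.3,"ax":0,"ay":0,"az":0},{"claw":0.3,"tx":0,"ty":0,"tz":0.3,"ax":0,"ay":0,"az":0},{"claw":0.3,"tx":0,"ty":0,"tz":0.3,"ax":0,"ay":0,"az":0},{"claw":0.3,"tx":0,"ty":0,"tz":0.3,"ax":0,"ay":0,"az":0}]'; python3 -c "
from h import *
go(.4815,.274,.176,.095);print(sense()['force'])"
```

```text
t: 3.23
tcp_pos: [0.4836, 0.2718, 0.1825]
ee_rot: [-3.138, -0.142, -0.004]
force: [0.3, 0.9, 0.7]
width: 0.0557
grip_force: 0.0
t [-0.0048 -0.006   0.0162] a [-0.0015 -0.0044 -0.0087]
[0.2803 0.946  0.6953]
```

```bash
python3 -m jog '[{"claw":0.3,"tx":-0.005,"ty":-0.006,"tz":0.016,"ax":0,"ay":0,"az":0},{"claw":0.3,"tx":-0.005,"ty":-0.006,"tz":0.016,"ax":0,"ay":0,"az":0},{"claw":0.3,"tx":-0.005,"ty":-0.006,"tz":0.016,"ax":0,"ay":0,"az":0}]'; python3 -m jog '[{"claw":0.3,"tx":0,"ty":0,"tz":0.005,"ax":0,"ay":0,"az":0},{"claw":0.3,"tx":0,"ty":0,"tz":0.01,"ax":0,"ay":0,"az":0},{"claw":0.3,"tx":0,"ty":0,"tz":0.01,"ax":0,"ay":0,"az":0}]'
```

```text
t: 3.48
tcp_pos: [0.4806, 0.2749, 0.1747]
ee_rot: [-3.137, -0.144, -0.002]
force: [-0.7, -0.3, -0.5]
width: 0.0556
grip_force: 0.0
t: 3.73
tcp_pos: [0.4806, 0.2746, 0.1694]
ee_rot: [-3.138, -0.144, 0.0]
force: [0.2, -0.7, -0.6]
width: 0.0556
grip_force: 0.0
```

```bash
python3 -m jog '[{"claw":0.3,"tx":0,"ty":0,"tz":0.005,"ax":0,"ay":0,"az":0},{"claw":0.3,"tx":0,"ty":0,"tz":0.005,"ax":0,"ay":0,"az":0}]';python3 -m jog '[{"claw":0.3,"tx":0,"ty":0,"tz":0.005,"ax":0,"ay":0,"az":0},{"claw":0.3,"tx":0,"ty":0,"tz":0.005,"ax":0,"ay":0,"az":0}]'
```

```text
t: 3.9
tcp_pos: [0.4805, 0.2745, 0.1692]
ee_rot: [-3.138, -0.144, -0.001]
force: [-8.2, -3.5, 38.0]
width: 0.0555
grip_force: 19.2
t: 4.07
tcp_pos: [0.4805, 0.2745, 0.169]
ee_rot: [-3.137, -0.144, -0.001]
force: [-17.6, -7.7, 81.8]
width: 0.056
grip_force: 41.0
```

```bash
python3 -m jog '[{"claw":0.3,"tx":0,"ty":0,"tz":-0.023,"ax":0,"ay":0,"az":0},{"claw":0.3,"tx":0,"ty":0,"tz":-0.023,"ax":0,"ay":0,"az":0},{"claw":-1,"tx":0,"ty":0,"tz":-0.023,"ax":0,"ay":0,"az":0},{"claw":-1,"tx":0,"ty":0,"tz":-0.023,"ax":0,"ay":0,"az":0},{"claw":-1,"tx":0,"ty":0,"tz":-0.023,"ax":0,"ay":0,"az":0},{"claw":-1,"tx":0,"ty":0,"tz":-0.023,"ax":0,"ay":0,"az":0}]'
```

```text
t: 4.57
tcp_pos: [0.4807, 0.2746, 0.1754]
ee_rot: [-3.138, -0.144, -0.001]
force: [-3.7, -1.6, 26.4]
width: 0.0408
grip_force: 57.1
```

```bash
python3 -c "
from h import *
p,d=camera('scene');cv2.imwrite('pics/s2.png',cv2.resize(p[140:230,270:380],None,fx=6,fy=6,interpolation=cv2.INTER_CUBIC))"
```

```text
(no output)
```

View pics/s2.png

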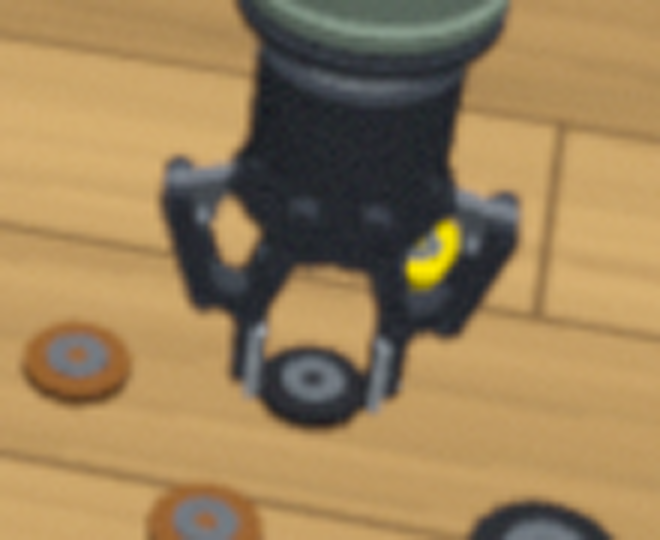

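The pads at crop (255,365) and (378,372) hold the disc by its sides, with the disc flat at (312,385). I'll open, turn 90° in place, and re-grip, so the disc is centred both ways.

```bash
python3 -m jog '[{"claw":0.3,"tx":0,"ty":0,"tz":0,"ax":0,"ay":0,"az":0},{"claw":0.3,"tx":0,"ty":0,"tz":0,"ax":0,"ay":0,"az":0},{"claw":0.3,"tx":0,"ty":0,"tz":0,"ax":0,"ay":0,"az":-1},{"claw":0.3,"tx":0,"ty":0,"tz":0,"ax":0,"ay":0,"az":-1},{"claw":0.3,"tx":0,"ty":0,"tz":0,"ax":0,"ay":0,"az":-1},{"claw":0.3,"tx":0,"ty":0,"tz":0,"ax":0,"ay":0,"az":-1},{"claw":0.3,"tx":0,"ty":0,"tz":0,"ax":0,"ay":0,"az":-1}]';python3 -m jog '[{"claw":0.3,"tx":0,"ty":0,"tz":0,"ax":0,"ay":0,"az":-1},{"claw":0.3,"tx":0,"ty":0,"tz":0,"ax":0,"ay":0,"az":-1},{"claw":0.3,"tx":0,"ty":0,"tz":0,"ax":0,"ay":0,"az":-1},{"claw":0.3,"tx":0,"ty":0,"tz":0,"ax":0,"ay":0,"az":-1},{"claw":0.3,"tx":0,"ty":0,"tz":0,"ax":0,"ay":0,"az":-1}]';python3 -m jog '[{"claw":0.3,"tx":0,"ty":0,"tz":0,"ax":0,"ay":0,"az":-1},{"claw":0.3,"tx":0,"ty":0,"tz":0,"ax":0,"ay":0,"az":-1},{"claw":0.3,"tx":0,"ty":0,"tz":0,"ax":0,"ay":0,"az":-1},{"claw":0.3,"tx":0,"ty":0,"tz":0,"ax":0,"ay":0,"az":-1},{"claw":0.3,"tx":0,"ty":0,"tz":0,"ax":0,"ay":0,"az":-1},{"claw":0.3,"tx":0,"ty":0,"tz":0,"ax":0,"ay":0,"az":-1}]'; python3 -c "
from h import *
go(.4805,.2745,.1754,1.666)"
```

```text
t: 5.2
tcp_pos: [0.4805, 0.2744, 0.1743]
ee_rot: [-2.991, -0.961, 0.001]
force: [-0.7, -0.0, 0.4]
width: 0.0557
grip_force: 0.0
t: 5.62
tcp_pos: [0.4805, 0.2744, 0.1744]
ee_rot: [-2.643, -1.698, 0.001]
force: [-0.7, 0.7, -0.4]
width: 0.0554
grip_force: 0.0
t: 6.12
tcp_pos: [0.4805, 0.2744, 0.1745]
ee_rot: [-2.123, -2.315, 0.001]
force: [-0.1, 0.2, 0.2]
width: 0.0553
grip_force: 0.0
t [ 0.0002 -0.0001 -0.0022] a [-0.0014 -0.0002 -0.0173]
```

```bash
python3 -m jog '[{"claw":0.3,"tx":0,"ty":0,"tz":-0.002,"ax":0,"ay":0,"az":0},{"claw":-1,"tx":0,"ty":0,"tz":-0.002,"ax":0,"ay":0,"az":0},{"claw":-1,"tx":0,"ty":0,"tz":-0.002,"ax":0,"ay":0,"az":0},{"claw":-1,"tx":0,"ty":0,"tz":-0.002,"ax":0,"ay":0,"az":0},{"claw":-1,"tx":0,"ty":0,"tz":-0.002,"ax":0,"ay":0,"az":0},{"claw":-1,"tx":0,"ty":0,"tz":-0.002,"ax":0,"ay":0,"az":0}]'; python3 -m jog '[{"claw":-1,"tx":0,"ty":0,"tz":-0.05,"ax":0,"ay":0,"az":0},{"claw":-1,"tx":0,"ty":0,"tz":-0.1,"ax":0,"ay":0,"az":0},{"claw":-1,"tx":0,"ty":0,"tz":-0.2,"ax":0,"ay":0,"az":0},{"claw":-1,"tx":0,"ty":0,"tz":-0.275,"ax":0,"ay":0,"az":0},{"claw":-1,"tx":0,"ty":0,"tz":-0.275,"ax":0,"ay":0,"az":0},{"claw":-1,"tx":0,"ty":0,"tz":-0.275,"ax":0,"ay":0,"az":0}]'
python3 -c "
from h import *
p,d=camera('scene');cv2.imwrite('pics/s3.png',cv2.resize(p[90:230,270:390],None,fx=4,fy=4,interpolation=cv2.INTER_CUBIC));cv2.imwrite('pics/s3full.png',p);np.save('pics/s3.npy',d)"
```

```text
t: 6.62
tcp_pos: [0.4805, 0.2747, 0.1762]
ee_rot: [2.121, 2.318, 0.0]
force: [-3.1, -1.3, 14.8]
width: 0.0404
grip_force: 58.6
t: 7.12
tcp_pos: [0.4807, 0.2746, 0.2869]
ee_rot: [2.12, 2.318, 0.004]
force: [-0.1, -0.4, -0.4]
width: 0.0399
grip_force: 60.5
```

View pics/s3.png

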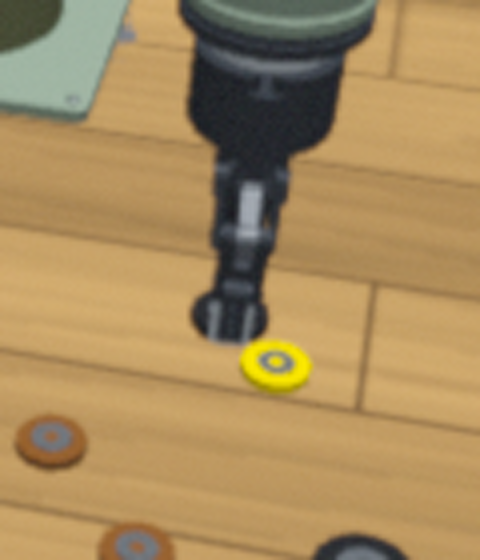

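The disc hangs level between the fingers at crop (230,318). I'll use its known position in the hand to check the camera offset.

Run:
```python
from h import *
p=cv2.imread('pics/s2.png')
# ring centre of squeezed disc, scene camera (crop x6, origin 270,140)
uv=(np.array([[312.5,379]])+.5)/6-.5+[270,140];print('squeezed ring',uv,ray('scene',uv,.008))
q=cv2.imread('pics/scene0.png');c=blob(q,(308,193,335,216),90);print('orig',c.mean(0),ray('scene',[c.mean(0)],.008))
f=cv2.imread('pics/s3full.png');g=f[155:178,312:345].max(2);
k=(g<75);
for v in range(k.shape[0]):
    u=np.where(k[v])[0]
    if len(u): print(155+v,312+u.min(),312+u.max(),end=' | ')
print()
for v in (165,167,169): print(v,ray('scene',[[318,v],[337,v]],.117))
go(.578,-.0548,.32,1.666)
```

```text
squeezed ring [[321.6667 202.75  ]] [[0.4777 0.276  0.008 ]]
orig [321.0238 204.0952] [[0.4828 0.2752 0.008 ]]
155 325 335 | 156 325 335 | 157 325 335 | 158 324 335 | 159 324 335 | 160 324 334 | 161 324 334 | 162 323 334 | 163 322 334 | 164 321 334 | 165 320 334 | 166 319 335 | 167 319 335 | 168 318 335 | 169 318 335 | 170 319 335 | 171 319 335 | 172 320 335 | 173 321 334 | 174 325 329 | 
165 [[0.4764 0.2553 0.117 ]
 [0.4651 0.2963 0.117 ]]
167 [[0.4836 0.2564 0.117 ]
 [0.4723 0.2972 0.117 ]]
169 [[0.4907 0.2575 0.117 ]
 [0.4794 0.2981 0.117 ]]
t [-0.8418  0.1691 -0.0861] a [ 0.0006 -0.0005 -0.0107]
```

```bash
python3 -m jog '[{"claw":-1,"tx":-0.1,"ty":0.02,"tz":-0.03,"ax":0,"ay":0,"az":0},{"claw":-1,"tx":-0.2,"ty":0.04,"tz":-0.04,"ax":0,"ay":0,"az":0},{"claw":-1,"tx":-0.3,"ty":0.06,"tz":-0.04,"ax":0,"ay":0,"az":0},{"claw":-1,"tx":-0.4,"ty":0.08,"tz":-0.04,"ax":0,"ay":0,"az":0},{"claw":-1,"tx":-0.5,"ty":0.1,"tz":-0.04,"ax":0,"ay":0,"az":0},{"claw":-1,"tx":-0.6,"ty":0.12,"tz":-0.04,"ax":0,"ay":0,"az":0},{"claw":-1,"tx":-0.7,"ty":0.14,"tz":-0.04,"ax":0,"ay":0,"az":0},{"claw":-1,"tx":-0.78,"ty":0.155,"tz":-0.04,"ax":0,"ay":0,"az":0},{"claw":-1,"tx":-0.842,"ty":0.169,"tz":-0.04,"ax":0,"ay":0,"az":-0.01},{"claw":-1,"tx":-0.842,"ty":0.169,"tz":-0.04,"ax":0,"ay":0,"az":-0.01},{"claw":-1,"tx":-0.842,"ty":0.169,"tz":-0.04,"ax":0,"ay":0,"az":-0.01},{"claw":-1,"tx":-0.842,"ty":0.169,"tz":-0.04,"ax":0,"ay":0,"az":-0.01}]'; python3 -c "
from h import *
go(.578,-.0552,.250,1.666)"
```

```text
t: 8.17
tcp_pos: [0.5784, -0.0538, 0.3006]
ee_rot: [-2.11, -2.325, 0.001]
force: [0.1, 0.2, 0.4]
width: 0.0396
grip_force: 60.5
t [-0.0035 -0.0012  0.1265] a [-0.0028 -0.002   0.0032]
```

```bash
python3 -m jog '[{"claw":-1,"tx":-0.0035,"ty":-0.001,"tz":0.06,"ax":0,"ay":0,"az":0},{"claw":-1,"tx":-0.0035,"ty":-0.001,"tz":0.12,"ax":0,"ay":0,"az":0},{"claw":-1,"tx":-0.0035,"ty":-0.001,"tz":0.127,"ax":0,"ay":0,"az":0},{"claw":-1,"tx":-0.0035,"ty":-0.001,"tz":0.127,"ax":0,"ay":0,"az":0},{"claw":-1,"tx":-0.0035,"ty":-0.001,"tz":0.127,"ax":0,"ay":0,"az":0}]'; python3 -c "
from h import *
p,d=camera('scene');cv2.imwrite('pics/s4.png',cv2.resize(p[120:230,120:240],None,fx=5,fy=5,interpolation=cv2.INTER_CUBIC));cv2.imwrite('pics/s4full.png',p)
go(.578,-.0552,.2395,1.666)"
```

```text
t: 8.58
tcp_pos: [0.5786, -0.0552, 0.2515]
ee_rot: [2.11, 2.327, 0.001]
force: [0.3, -0.1, 0.4]
width: 0.0398
grip_force: 60.6
t [ 0.0008 -0.0017  0.031 ] a [ 0.0024 -0.0003  0.0042]
```

View pics/s4.png

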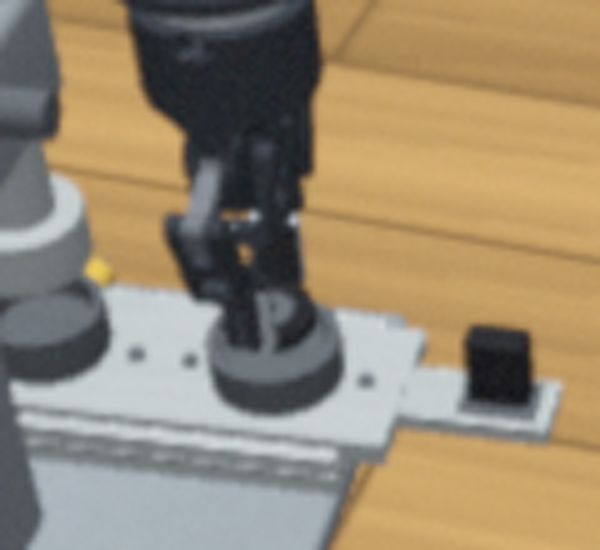

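The disc is in the hand over the shallow die: its right edge is near crop (312,320), and the rim spans crop 208–343. I'll compare that with the projection.

Run:
```python
from h import *
m=camera_model('scene');P=np.linalg.inv(np.array(m['pose']))
def pr(X):
    X=np.atleast_2d(X);c=X@P[:3,:3].T+P[:3,3];return np.c_[c[:,0]/c[:,2]*m['fx']+m['cx'],c[:,1]/c[:,2]*m['fy']+m['cy']]
a=np.linspace(0,2*np.pi,90)
f=lambda c,r,z:pr(np.c_[c[0]+r*np.cos(a),c[1]+r*np.sin(a),0*a+z])
for nm,q in(('disc top',f((.5786,-.0552),.022,.0835)),('disc bot',f((.5786,-.0552),.022,.0755)),('rim .5776,-.0539',f((.5776,-.0539),.031,.065))):
    print(nm,(np.r_[q.min(0),q.max(0)]-[120,120,120,120])*5+2)
```

```text
disc top [213.789  276.5245 312.697  339.7298]
disc bot [216.0571 290.0107 314.4271 353.3201]
rim .5776,-.0539 [202.4485 294.1647 340.0185 383.4931]
```

```bash
python3 -m jog '[{"claw":-1,"tx":0.003,"ty":-0.0015,"tz":0.012,"ax":0,"ay":0,"az":0},{"claw":-1,"tx":0.003,"ty":-0.0015,"tz":0.024,"ax":0,"ay":0,"az":0},{"claw":-1,"tx":0.003,"ty":-0.0015,"tz":0.024,"ax":0,"ay":0,"az":0},{"claw":-1,"tx":0.003,"ty":-0.0015,"tz":0.024,"ax":0,"ay":0,"az":0}]';python3 -m jog '[{"claw":-1,"tx":0,"ty":0,"tz":0.003,"ax":0,"ay":0,"az":0},{"claw":-1,"tx":0,"ty":0,"tz":0.006,"ax":0,"ay":0,"az":0},{"claw":-1,"tx":0,"ty":0,"tz":0.006,"ax":0,"ay":0,"az":0}]'
```

```text
t: 8.97
tcp_pos: [0.5777, -0.0549, 0.2411]
ee_rot: [-2.111, -2.326, 0.0]
force: [1.0, 0.1, 1.1]
width: 0.0404
grip_force: 60.6
t: 9.22
tcp_pos: [0.5777, -0.055, 0.2386]
ee_rot: [-2.111, -2.326, 0.0]
force: [-0.3, -0.4, 0.2]
width: 0.0397
grip_force: 60.6
```

```bash
python3 -m jog '[{"claw":-1,"tx":0,"ty":0,"tz":0.0025,"ax":0,"ay":0,"az":0},{"claw":-1,"tx":0,"ty":0,"tz":0.0025,"ax":0,"ay":0,"az":0}]'; python3 -m jog '[{"claw":0.3,"tx":0,"ty":0,"tz":0,"ax":0,"ay":0,"az":0},{"claw":0.3,"tx":0,"ty":0,"tz":0,"ax":0,"ay":0,"az":0},{"claw":0.3,"tx":0,"ty":0,"tz":0,"ax":0,"ay":0,"az":0},{"claw":0.3,"tx":0,"ty":0,"tz":-0.05,"ax":0,"ay":0,"az":0},{"claw":0.3,"tx":0,"ty":0,"tz":-0.15,"ax":0,"ay":0,"az":0},{"claw":0.3,"tx":0.1,"ty":0,"tz":-0.2,"ax":0,"ay":0,"az":0},{"claw":0.3,"tx":0.2,"ty":0,"tz":-0.2,"ax":0,"ay":0,"az":0},{"claw":0.3,"tx":0.3,"ty":0,"tz":-0.2,"ax":0,"ay":0,"az":0},{"claw":0.3,"tx":0.4,"ty":0,"tz":-0.2,"ax":0,"ay":0,"az":0},{"claw":0.3,"tx":0.4,"ty":0,"tz":-0.2,"ax":0,"ay":0,"az":0},{"claw":0.3,"tx":0.4,"ty":0,"tz":-0.2,"ax":0,"ay":0,"az":0}]'
python3 - <<'E'
from h import *
V=[]
for n in('scene','top'):
    p,d=camera(n);cv2.imwrite(f'pics/{n}5.png',p);C=cloud(n,d)
    b=(140,150,230,225) if n=='scene' else (285,150,375,225);x0,y0,x1,y1=b
    V.append(cv2.resize(p[y0:y1,x0:x1],(540,450))[:, :400] if 0 else cv2.resize(p[y0:y1,x0:x1],(396,330),interpolation=cv2.INTER_CUBIC))
    w=C[(abs(C[...,0]-.578)<.035)&(abs(C[...,1]+.055)<.035)&(C[...,2]>.0668)&(C[...,2]<.08)]
    print(n,len(w),w.mean(0),w[:,2].std(),cv2.minEnclosingCircle(w[:,:2].astype(np.float32)))
    k=w[:,:2]-w[:,:2].mean(0);print('slope',np.linalg.lstsq(np.c_[k,np.ones(len(k))],w[:,2],rcond=None)[0])
cv2.imwrite('pics/v5.png',np.hstack(V));print(sense()['tcp_pos'])
E
```

```text
t: 9.38
tcp_pos: [0.5777, -0.055, 0.2376]
ee_rot: [-2.111, -2.326, 0.0]
force: [-0.7, -1.0, 1.7]
width: 0.04
grip_force: 60.8
t: 10.3
tcp_pos: [0.5618, 0.1065, 0.3178]
ee_rot: [-2.107, -2.33, -0.001]
force: [0.1, -1.1, 0.1]
width: 0.0557
grip_force: 0.0
scene 172 [ 0.5792 -0.0527  0.0685] 0.0010912345637481033 ((0.5781923532485962, -0.05428096279501915), 0.022350694984197617)
slope [0.0079 0.0021 0.0685]
top 0 [nan nan nan] nan ((0.0, 0.0), 0.0)
slope [0. 0. 0.]
[0.5624 0.1035 0.3176]<stdin>:8: RuntimeWarning: Mean of empty slice.
  ret = um.true_divide(
  ret = _var(a, axis=axis, dtype=dtype, out=out, ddof=ddof,
  arrmean = um.true_divide(arrmean, div, out=arrmean,
  ret = ret.dtype.type(ret / rcount)
<stdin>:9: RuntimeWarning: Mean of empty slice.
```

View pics/v5.png

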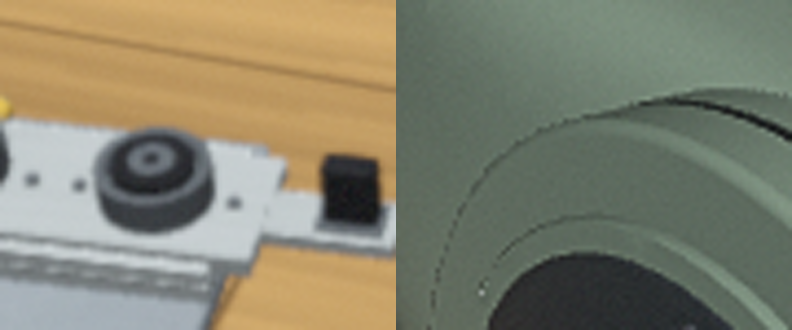

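The scene half shows the back seated flat in the shallow nest at (150,160): its top measures 68.5 mm at under 0.01 rad slope. The arm hides the die in the top half. Next is the grip.

```bash
python3 -c "
from h import *
go(.5677,.0500,.222,1.666)"
```

```text
t [-0.1344  0.0004  0.2392] a [-0.0002  0.0012  0.0021]
```

```bash
python3 -m jog '[{"claw":0.3,"tx":-0.07,"ty":0,"tz":0,"ax":0,"ay":0,"az":0},{"claw":0.3,"tx":-0.134,"ty":0,"tz":0.02,"ax":0,"ay":0,"az":0},{"claw":0.3,"tx":-0.134,"ty":0,"tz":0.1,"ax":0,"ay":0,"az":0},{"claw":0.3,"tx":-0.134,"ty":0,"tz":0.18,"ax":0,"ay":0,"az":0},{"claw":0.3,"tx":-0.134,"ty":0,"tz":0.239,"ax":0,"ay":0,"az":0},{"claw":0.3,"tx":-0.134,"ty":0,"tz":0.239,"ax":0,"ay":0,"az":0},{"claw":0.3,"tx":-0.134,"ty":0,"tz":0.239,"ax":0,"ay":0,"az":0}]'; python3 -m jog '[{"claw":-1,"tx":0,"ty":0,"tz":0,"ax":0,"ay":0,"az":0},{"claw":-1,"tx":0,"ty":0,"tz":0,"ax":0,"ay":0,"az":0},{"claw":-1,"tx":0,"ty":0,"tz":0,"ax":0,"ay":0,"az":0},{"claw":-1,"tx":0,"ty":0,"tz":0,"ax":0,"ay":0,"az":0},{"claw":-1,"tx":0,"ty":0,"tz":0,"ax":0,"ay":0,"az":0},{"claw":-1,"tx":0,"ty":0,"tz":0,"ax":0,"ay":0,"az":0}]'
```

```text
t: 10.98
tcp_pos: [0.5674, 0.0501, 0.222]
ee_rot: [-2.112, -2.325, 0.002]
force: [0.8, -0.2, 1.2]
width: 0.0554
grip_force: 0.0
t: 11.48
tcp_pos: [0.5663, 0.0508, 0.2233]
ee_rot: [-2.11, -2.326, 0.005]
force: [-20.3, -2.5, 22.2]
width: 0.0152
grip_force: 58.8
```

```bash
python3 -m jog '[{"claw":-1,"tx":0,"ty":-0.003,"tz":-0.003,"ax":0,"ay":0,"az":0},{"claw":-1,"tx":0,"ty":-0.003,"tz":-0.003,"ax":0,"ay":0,"az":0}]';python3 -m jog '[{"claw":-1,"tx":-0.005,"ty":0,"tz":0,"ax":0,"ay":0,"az":0},{"claw":-1,"tx":-0.01,"ty":0,"tz":0,"ax":0,"ay":0,"az":0},{"claw":-1,"tx":-0.015,"ty":0,"tz":0,"ax":0,"ay":0,"az":0},{"claw":-1,"tx":-0.02,"ty":0,"tz":0,"ax":0,"ay":0,"az":0},{"claw":-1,"tx":-0.025,"ty":0,"tz":0,"ax":0,"ay":0,"az":0},{"claw":-1,"tx":-0.03,"ty":0,"tz":0,"ax":0,"ay":0,"az":0},{"claw":-1,"tx":-0.035,"ty":0,"tz":0,"ax":0,"ay":0,"az":0},{"claw":-1,"tx":-0.04,"ty":0,"tz":0,"ax":0,"ay":0,"az":0},{"claw":-1,"tx":-0.045,"ty":0,"tz":0,"ax":0,"ay":0,"az":0},{"claw":-1,"tx":-0.05,"ty":0,"tz":0,"ax":0,"ay":0,"az":0},{"claw":-1,"tx":-0.055,"ty":0,"tz":0,"ax":0,"ay":0,"az":0},{"claw":-1,"tx":-0.06,"ty":0,"tz":0,"ax":0,"ay":0,"az":0},{"claw":-1,"tx":-0.065,"ty":0,"tz":0,"ax":0,"ay":0,"az":0},{"claw":-1,"tx":-0.07,"ty":0,"tz":0,"ax":0,"ay":0,"az":0},{"claw":-1,"tx":-0.075,"ty":0,"tz":0,"ax":0,"ay":0,"az":0}]'
```

```text
t: 11.65
tcp_pos: [0.5658, 0.0506, 0.2236]
ee_rot: [-2.111, -2.326, 0.001]
force: [-5.4, -1.6, -1.6]
width: 0.0151
grip_force: 63.6
t: 12.9
tcp_pos: [0.5688, 0.0214, 0.2236]
ee_rot: [-2.11, -2.326, 0.0]
force: [-6.5, 3.2, -1.8]
width: 0.015
grip_force: 63.5
```

```bash
python3 -m jog '[{"claw":-1,"tx":-0.01,"ty":0,"tz":0,"ax":0,"ay":0,"az":0},{"claw":-1,"tx":-0.02,"ty":0,"tz":0,"ax":0,"ay":0,"az":0},{"claw":-1,"tx":-0.03,"ty":0,"tz":0,"ax":0,"ay":0,"az":0},{"claw":-1,"tx":-0.04,"ty":0,"tz":0,"ax":0,"ay":0,"az":0},{"claw":-1,"tx":-0.05,"ty":0,"tz":0,"ax":0,"ay":0,"az":0},{"claw":-1,"tx":-0.06,"ty":0,"tz":0,"ax":0,"ay":0,"az":0},{"claw":-1,"tx":-0.07,"ty":0,"tz":0,"ax":0,"ay":0,"az":0},{"claw":-1,"tx":-0.08,"ty":0,"tz":0,"ax":0,"ay":0,"az":0},{"claw":-1,"tx":-0.09,"ty":0,"tz":0,"ax":0,"ay":0,"az":0},{"claw":-1,"tx":-0.1,"ty":0,"tz":0,"ax":0,"ay":0,"az":0},{"claw":-1,"tx":-0.11,"ty":0,"tz":0,"ax":0,"ay":0,"az":0},{"claw":-1,"tx":-0.12,"ty":0,"tz":0,"ax":0,"ay":0,"az":0},{"claw":-1,"tx":-0.13,"ty":0,"tz":0,"ax":0,"ay":0,"az":0},{"claw":-1,"tx":-0.14,"ty":0,"tz":0,"ax":0,"ay":0,"az":0},{"claw":-1,"tx":-0.145,"ty":0,"tz":0,"ax":0,"ay":0,"az":0},{"claw":-1,"tx":-0.145,"ty":0,"tz":0,"ax":0,"ay":0,"az":0}]'
python3 - <<'E'
from h import *
p,d=camera('scene');cv2.imwrite('pics/s6f.png',p);cv2.imwrite('pics/s6.png',cv2.resize(p[110:230,80:220],None,fx=5,fy=5,interpolation=cv2.INTER_CUBIC))
E
```

```text
t: 14.23
tcp_pos: [0.5745, -0.0371, 0.2236]
ee_rot: [-2.111, -2.326, 0.001]
force: [-4.9, -0.8, -2.0]
width: 0.0153
grip_force: 63.5
```

View pics/s6.png

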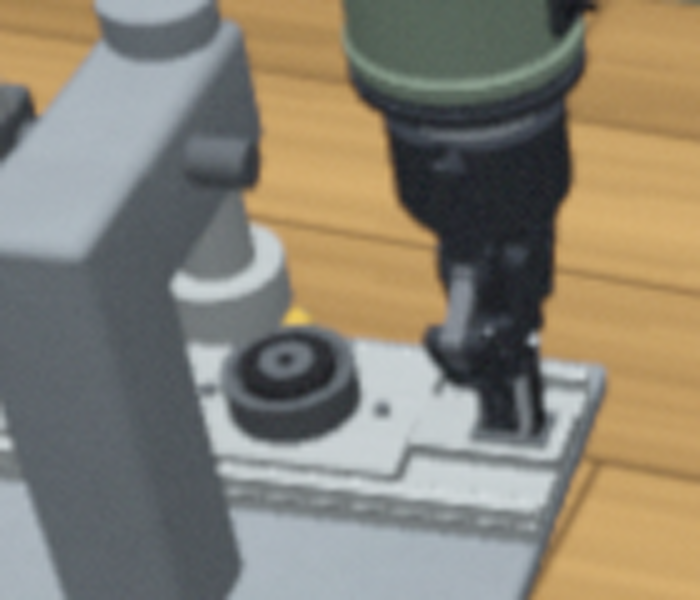

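The magnet back still sits in the die at crop (287,362), with the head centre near crop (230,300), so about 25 mm remains. From here I'll step and feel for the click.

```bash
python3 -m jog '[{"claw":-1,"tx":-0.01,"ty":0,"tz":0,"ax":0,"ay":0,"az":0},{"claw":-1,"tx":-0.02,"ty":0,"tz":0,"ax":0,"ay":0,"az":0},{"claw":-1,"tx":-0.03,"ty":0,"tz":0,"ax":0,"ay":0,"az":0},{"claw":-1,"tx":-0.03,"ty":0,"tz":0,"ax":0,"ay":0,"az":0}]' | grep -E "tcp|force:"
for i in 1 2 3; do python3 -m jog '[{"claw":-1,"tx":-0.005,"ty":0,"tz":0,"ax":0,"ay":0,"az":0},{"claw":-1,"tx":-0.005,"ty":0,"tz":0,"ax":0,"ay":0,"az":0}]'| grep -E "tcp|force:"; done
```

```text
tcp_pos: [0.5757, -0.0492, 0.2236]
force: [-5.5, 0.0, -1.2]
grip_force: 63.6
tcp_pos: [0.5759, -0.0508, 0.2236]
force: [-5.2, -0.4, -2.0]
grip_force: 63.6
tcp_pos: [0.5761, -0.0527, 0.2236]
force: [-5.4, 1.2, -1.3]
grip_force: 63.6
tcp_pos: [0.5762, -0.0548, 0.2236]
force: [-5.5, 0.2, -0.6]
grip_force: 63.6
```

```bash
for i in 1 2 3 4 ; do python3 -m jog '[{"claw":-1,"tx":-0.005,"ty":0,"tz":0,"ax":0,"ay":0,"az":0},{"claw":-1,"tx":-0.005,"ty":0,"tz":0,"ax":0,"ay":0,"az":0}]'| grep -E "tcp|^force:"; done
```

```text
tcp_pos: [0.5765, -0.0573, 0.2236]
force: [-4.6, -3.1, -1.4]
tcp_pos: [0.5766, -0.059, 0.2236]
force: [-5.2, -1.9, -0.7]
tcp_pos: [0.5768, -0.0607, 0.2236]
force: [-5.2, 0.6, -2.2]
tcp_pos: [0.577, -0.0619, 0.2236]
force: [-7.2, 4.8, -0.8]
```

```bash
python3 -m jog '[{"claw":-0.5,"tx":0,"ty":0,"tz":0,"ax":0,"ay":0,"az":0},{"claw":-0.5,"tx":0.004,"ty":0,"tz":0,"ax":0,"ay":0,"az":0},{"claw":-0.5,"tx":0.004,"ty":0,"tz":0,"ax":0,"ay":0,"az":0},{"claw":-0.5,"tx":0.004,"ty":0,"tz":0,"ax":0,"ay":0,"az":0},{"claw":-0.5,"tx":0.004,"ty":0,"tz":0,"ax":0,"ay":0,"az":0},{"claw":-0.5,"tx":0.004,"ty":0,"tz":0,"ax":0,"ay":0,"az":0}]'; python3 -m jog '[{"claw":-1,"tx":0,"ty":0,"tz":0,"ax":0,"ay":0,"az":0},{"claw":-1,"tx":0,"ty":0,"tz":0,"ax":0,"ay":0,"az":0},{"claw":-1,"tx":0,"ty":0,"tz":0,"ax":0,"ay":0,"az":0},{"claw":-1,"tx":0,"ty":0,"tz":0,"ax":0,"ay":0,"az":0},{"claw":-1,"tx":0,"ty":0,"tz":0,"ax":0,"ay":0,"az":0},{"claw":-1,"tx":0,"ty":0,"tz":0,"ax":0,"ay":0,"az":0}]'
python3 - <<'E'
from h import *
p,d=camera('scene');cv2.imwrite('pics/s7.png',cv2.resize(p[110:230,80:220],None,fx=5,fy=5,interpolation=cv2.INTER_CUBIC))
C=cloud('scene',d)
# magnet top now
w=C[(abs(C[...,0]-.588)<.04)&(abs(C[...,1]+.164)<.04)&(C[...,2]>.0668)&(C[...,2]<.078)];print(len(w),w.mean(0),w.min(0),w.max(0))
print(sense()['force'],sense()['width'])
E
```

```text
t: 16.28
tcp_pos: [0.5772, -0.0611, 0.2234]
ee_rot: [2.111, 2.326, 0.0]
force: [-0.4, 0.1, -0.2]
width: 0.0212
grip_force: 0.0
t: 16.78
tcp_pos: [0.5768, -0.061, 0.2235]
ee_rot: [-2.111, -2.326, 0.001]
force: [-6.3, -0.7, 5.9]
width: 0.0152
grip_force: 58.5
125 [ 0.5934 -0.1612  0.0685] [ 0.5712 -0.1851  0.0668] [ 0.6111 -0.1422  0.0717]
[-4.2091 -0.4579  6.8695] 0.014845249900157117
```

View pics/s7.png

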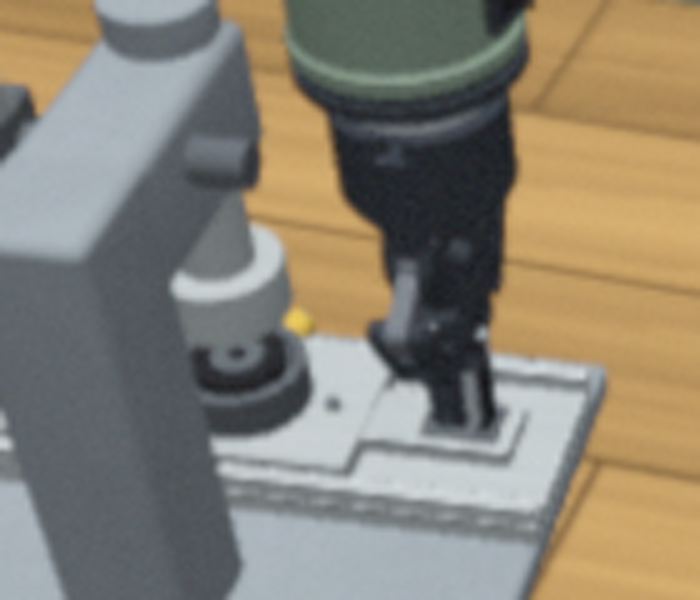

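The ring now shows at crop (237,352) under the head at (232,300). The force also went from a pull of -3 N to a push-back of +5 N, which is the notch. I opened the fingers so the ball could centre the slide, and re-gripped. I'll settle and hand in.

```bash
python3 -m jog '[{"claw":-1,"tx":0,"ty":0,"tz":0,"ax":0,"ay":0,"az":0},{"claw":-1,"tx":0,"ty":0,"tz":0,"ax":0,"ay":0,"az":0},{"claw":-1,"tx":0,"ty":0,"tz":0,"ax":0,"ay":0,"az":0},{"claw":-1,"tx":0,"ty":0,"tz":0,"ax":0,"ay":0,"az":0}]' && python3 -c "
from rig import *
print(close_job())"
```

```text
t: 17.17
tcp_pos: [0.5768, -0.061, 0.2235]
ee_rot: [-2.111, -2.326, 0.001]
force: [-4.8, -0.1, 6.7]
width: 0.0153
grip_force: 58.5
the job is handed in; nothing more can be done
None
```

The smaller magnet back lies flat in the shallow die, the slide is in the notch under the press head as far as force and camera show, and the gripper still holds the grip; I handed the job in at 17.2 s, but it returned no verdict.

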